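Read the code on the red culture dish

TASK

Take the handheld code reader from its green cradle and aim it at the square code label in the middle of the red-lidded dish: lens pointing straight down, about 5 cm above the label, held still for two seconds. Do not read the blue dish and do not shift either dish. Then lay the reader back in its cradle the same way round as you found it, and let go.

Things in the scene. Friction and masses are not known exactly. Their poses are not given: they have to be found in the camera images.
- reader: White code reader, 0.18 kg, lying level (all in mm): handle 34 wide (y), 34 high, at x -165 to -17, z 28 to 62; then a head 46 wide to x 23, z 66, with a black nose down, 38 mm across. Origin: red lens at the nose's lower end, 17 above table in the cradle; z up (lens looks along -z), x forward, away from the handle. Black grip sleeve 58 long, centre x -75, near the centre of mass: grip from above, across y.
- cradle: Green fixed cradle: base 126 x 90 x 8 mm, two saddles 10 thick, 76 wide at x -42 and 42. The handle lies on them at z 45, between prongs up to z 60, 52 mm apart (9 mm play each side); 74 mm free between saddles for fingers. Origin: on the table below the sleeve's middle; z up, x along the handle. The reader lies with x along this x, nose past the +x saddle, lens near (75, 0, 17) mm here.
- red_dish: Closed culture dish with a red lid, loose, 90 mm across, 16 mm high, 60 g, with a 34 mm square white label bearing a black square code in the middle of the lid. Origin: centre of the underside, on the table; z up. The label is 16 mm above the origin. This is the dish to read.
- blue_dish: The same dish with a blue lid: not to be read or shifted. (A third dish with a green lid, not listed, stands at the back.)
There are look-alikes about, which are no part of the job. Of the things that look like the red_dish, the largest one is meant.

How it is judged:
By the outcome, as a careful person would: the job done as asked, in the order asked, and still so for the second after the job is handed in, with the robot touching nothing.
It also fails if it takes over 58 s, if anything falls off the work surface, if the arm or the gripper's body presses on something with over 40 N, if the wrist force passes 120 N, or if a joint passes its speed limit or range.

ROBOT

A 7-joint arm with a two-finger parallel gripper is mounted at the origin on the work surface. World frame = base frame: x ahead of the robot, y to its left, z up, the work surface at z = 0. Lengths are in m, angles in rad, forces in N, time in s.
With the tool pointing down it reaches from about 0.4 to 0.875 m from the base axis. Payload 19.3 kg.
Tool frame: the origin (TCP) lies at the very end of the fingers, on their centre line; the grasp point (between the pads) lies bot.grasp_offset behind it (bot.grasp_offset is the distance from the TCP to the grasp point, in m); z points along the fingers, y is the direction in which the jaws open and shut (so a half turn about z gives the same grasp; the last joint's range is limited). The gripper opens to 85 mm and grips with 20 to 120 N. Pads are 22 mm wide; open, the fingers measure 114 mm over their backs; the gripper's body (76 mm by 85 mm) begins 54 mm behind the grasp point. The pads swing forward as they close: fully open they stand 13 mm farther back than shut.
Start: joints at [-1.219, 0.521, -0.036, 1.599, 0.021, 1.021, -0.113], TCP at [0.256, 0.57, 0.231] pointing down, gripper open.
Joint ranges: [-2.91, 2.91], [-0.3, 2.13], [-1.5, 1.42], [0.17, 2.43], [-1.26, 4.41], [0.16, 1.93], [-2.52, 2.52]. Speed limits (rad/s): [1.89, 1.89, 2.39, 2.39, 3.01, 3.01, 3.01].

INTERFACE

Orientations are given as [roll, pitch, yaw] about the fixed x, y, z axes, in that order (R = Rz(yaw) Ry(pitch) Rx(roll)).
In Python, from workcell import bot gives the robot as it stands. The module is installed in compiled form; this text tells all that it offers.
- The arm moves only by the shell command python3 -m handwheel 'ROWS' [OPENING] [FORCE]. ROWS is JSON, a list of rows, each a list of 6 numbers: the shift along the tool's x, y, z as a fraction of full scale, then the turn, a rotation vector about the tool's x, y, z as a fraction of full scale. In form: [[x, y, z, rx, ry, rz], ...]. A call has 1 to 8 rows; each row shifts and turns the commanded pose from where the row before left it, along the tool's axes as they then stand; what a row does not reach is not made up. Full scale, the value 1, is 0.025 m for a shift and 360 degrees for a turn. A row lasts 1/8 s, in which the tool goes at most 62.5 mm and 10.7 degrees, less where a joint would pass 70% of its speed; a pose out of reach is approached as far as the arm can. A call with a number of a shift or a turn outside -1 to 1 is refused whole. A call with a gripper value outside its range is refused whole. OPENING is the closure, from -1 (fully open) to 1 (shut), set as the call begins (- or left out, the last holds). The fingers move at their own pace and stop on an object; FORCE is the grip in N (left out, the last holds). Time passes only in rows, so rows that do not move let the fingers close. It gives the time, the measured TCP pose, the force and the opening at its end, in the units of the state.
- bot.observe(): the state, without advancing time (a new reading comes with each control period).
- bot.grab_frame(name): name is "side" or "top"; returns a dict with "pixels" (480x640x3 uint8, blue, green, red), "vertical_fov" (degrees; the focal length in pixels is half the picture's height over the tangent of half this angle, whatever the lens; pixels are square), "cx", "cy" (the principal point, pixels), "R" (3x3) and "t" (3): a world point X has camera coordinates R X + t. Camera axes: x right, y down, z forward; pixel columns grow to the right and rows downward; lengths in m; the calibration is good to about 2 mm. A picture is of the moment at which its call begins. There is no depth.
- bot.job_done(): hands the job in, once; it reports no verdict.
Trained networks look in a picture, given as the dict that the camera call returned (one of the last four; its "shot" number tells which), for a name from the list of things; names that differ only in an ending like _2 or _b are one class to them, and where a whole thing is asked for, a point or a joint stands for the part that bears it (a point fixed in the world has none). Each returns a list of dicts, best first, with "score" (0 to 1); they miss things now and then, are a little off and sometimes report something else, mostly with a low value. They report only what shows in the picture. A call takes as long as a camera call. They do not tell look-alikes from the thing itself.
- bot.trace(picture, thing): "region" (480x640 bool, what is visible of it) and "point" ([column, row] in pixels, amid what is visible of it).
The state is a dict: "clock": time; "qpos": joint angles; "qd": joint speeds; "joint_efforts": joint torques, N m; "position": TCP position; "tool_rot": TCP orientation; "force": force on the tool from outside, world axes, zero at the start; "moment": the same for the moment, N m; "grip_width": finger opening in m.
Only numpy, scipy, OpenCV 4.12 (cv2) and the standard library are available. Lean on these libraries where they do the work, as an engineer would, in place of code of your own. Each camera call takes 0.05 s, during which the arm holds its last target.

## Working session

There is one attempt and no reset: what is moved stays moved. The work goes in short steps, Python scripts to look and compute and a shell command to move; the robot and the scene stay as the last step left them, time stands still between calls to the robot, and variables do not carry over. Pictures are saved under pics/ and viewed, and the job is handed in when it is done.

```bash
mkdir -p pics
cat > h.py <<'E'
import numpy as np, cv2
from workcell import bot
def cam(f):
    F=240/np.tan(np.radians(f["vertical_fov"])/2)
    return F,np.array(f["R"]),np.array(f["t"])
def ray(f,u,v,z):
    F,R,t=cam(f); d=R.T@np.array([(u-f["cx"])/F,(v-f["cy"])/F,1]); c=-R.T@t
    return c+d*(z-c[2])/d[2]
def proj(f,X):
    F,R,t=cam(f); p=R@np.array(X)+t; return F*p[0]/p[2]+f["cx"],F*p[1]/p[2]+f["cy"]
E
python3 - <<'E'
from h import *
s=bot.observe(); print({k:np.round(v,4) for k,v in s.items()}, bot.grasp_offset)
for n in("side","top"):
    f=bot.grab_frame(n); cv2.imwrite(f"pics/{n}0.png",f["pixels"]); print(n,f["vertical_fov"],f["cx"],f["cy"],-np.array(f["R"]).T@f["t"])
    for th in("reader","cradle","red_dish","blue_dish"):
        for r in bot.trace(f,th):
            m=r["region"]; ys,xs=np.nonzero(m)
            print(th,round(r["score"],2),np.round(r["point"]),m.sum(),(xs.min(),xs.max(),ys.min(),ys.max()),np.round(ray(f,*r["point"],.016),3))
E
```

```text
{'clock': np.float64(0.0), 'qpos': array([-1.2192,  0.522 , -0.0363,  1.6   ,  0.0212,  1.0211, -0.1128]), 'qd': array([-0.0002, -0.0003, -0.0004,  0.0007,  0.001 ,  0.0006, -0.0013]), 'joint_efforts': array([-1.0000e-04, -9.2710e+01,  1.9800e+00, -3.6992e+01,  1.7900e-02,
        8.4000e-03, -0.0000e+00]), 'position': array([0.2558, 0.5699, 0.2307]), 'tool_rot': array([-3.1405e+00,  1.0000e-04,  2.7198e+00]), 'force': array([-0.2489,  0.102 , -0.5929]), 'moment': array([ 0.0866,  0.0122, -0.0701]), 'grip_width': np.float64(0.0853)} 0.0187
side 44.134172633355924 332.20628637335494 234.03777550619864 [ 0.02280685 -0.47231574  0.83324393]
reader 0.7 [366. 203.] 2447 (np.int64(326), np.int64(409), np.int64(166), np.int64(238)) [0.636 0.04  0.016]
cradle 0.78 [372. 230.] 1811 (np.int64(323), np.int64(401), np.int64(182), np.int64(256)) [ 0.592 -0.014  0.016]
red_dish 0.86 [384. 280.] 1047 (np.int64(366), np.int64(405), np.int64(264), np.int64(297)) [ 0.522 -0.106  0.016]
red_dish 0.8 [376. 355.] 1426 (np.int64(356), np.int64(398), np.int64(337), np.int64(378)) [ 0.403 -0.194  0.016]
red
[... 190 characters left out ...]
np.int64(206)) [0.509 0.218 0.016]
top 54.16431302701569 326.71802238179333 245.26603785976312 [ 0.4152903  -0.01005295  0.79052501]
reader 0.56 [329. 204.] 2863 (np.int64(316), np.int64(345), np.int64(147), np.int64(266)) [0.62  0.015 0.016]
red_dish 0.77 [401. 259.] 1276 (np.int64(381), np.int64(420), np.int64(240), np.int64(280)) [ 0.528 -0.105  0.016]
red_dish 0.63 [455. 336.] 1443 (np.int64(436), np.int64(477), np.int64(315), np.int64(357)) [ 0.403 -0.189  0.016]
red_dish 0.58 [475. 267.] 2330 (np.int64(449), np.int64(505), np.int64(241), np.int64(294)) [ 0.514 -0.225  0.016]
blue_dish 0.64 [202. 264.] 2176 (np.int64(177), np.int64(229), np.int64(239), np.int64(290)) [0.517 0.229 0.016]
```

View pics/side0.png

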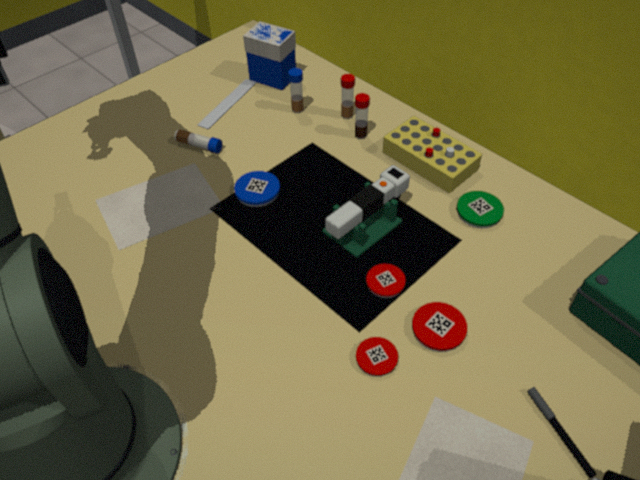

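View pics/top0.png

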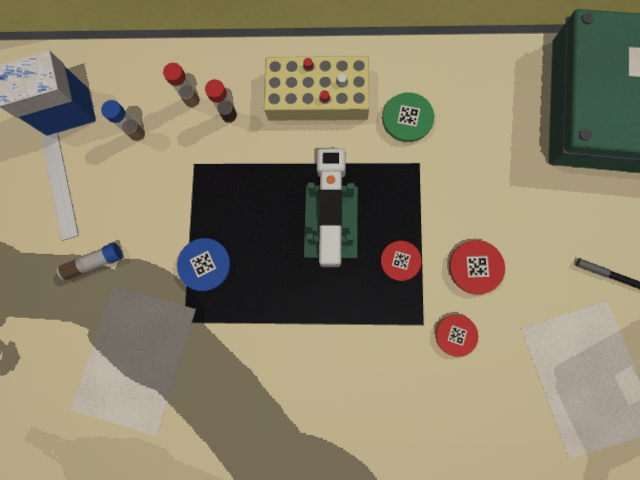

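Run:
```python
import cv2,numpy as np
a=cv2.imread("pics/top0.png"); 
c1=cv2.resize(a[220:370,370:520],None,fx=4,fy=4,interpolation=2); cv2.imwrite("pics/dish.png",c1)
c1=cv2.resize(a[120:280,270:430],None,fx=3.7,fy=3.7,interpolation=2); cv2.imwrite("pics/rd.png",c1)
```

```text
(no output)
```

View pics/dish.png

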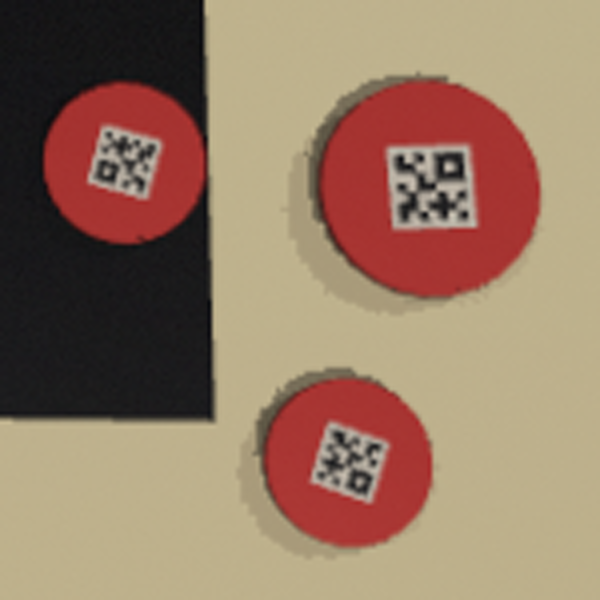

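View pics/rd.png

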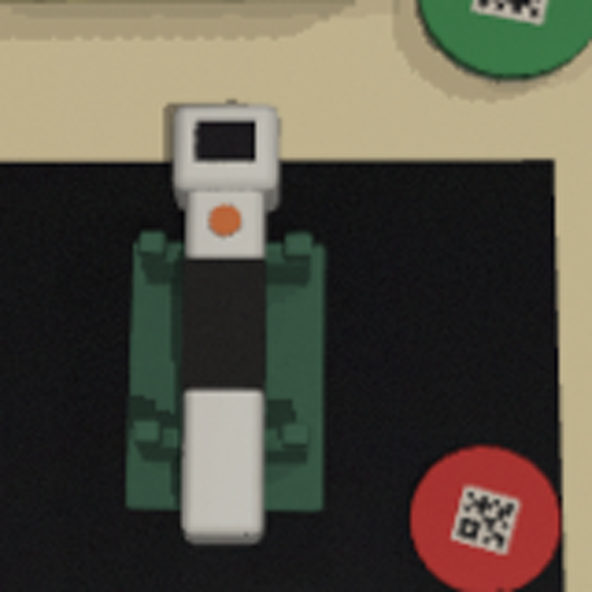

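Three red-lidded dishes in the top view: (401,259), (455,336) and (475,267). The last is the largest (56 px wide against about 40), and the crop confirms it as the target. In the side view it is at (439,328). The reader lies with its nose towards world +x, and its sleeve centre is near (331,208) in the top view.

Run:
```python
from h import *
F={n:bot.grab_frame(n) for n in("side","top")}
def label(f,uv):
    im=f["pixels"]; u,v=map(int,uv); p=im[v-32:v+32,u-32:u+32].astype(int)
    r=(p[...,2]-p[...,1]>60).astype(np.uint8)
    c,_=cv2.findContours(r,0,1); c=[x+np.array([u-32,v-32]) for x in c]
    c=max(c,key=lambda x:cv2.contourArea(x)*(cv2.pointPolygonTest(x.astype(np.float32),(float(u),float(v)),False)>0))
    m=np.zeros((480,640),np.uint8); cv2.drawContours(m,[c],-1,1,-1)
    non=m.copy(); pp=im.astype(int); non[(pp[...,2]-pp[...,1]>60)]=0
    non=cv2.erode(cv2.morphologyEx(non,cv2.MORPH_OPEN,np.ones((3,3))),None,iterations=0)
    cc,_=cv2.findContours(non,0,1); q=max(cc,key=cv2.contourArea); q=cv2.convexHull(q)
    M=cv2.moments(q); return (M["m10"]/M["m00"],M["m01"]/M["m00"]),cv2.boundingRect(c),cv2.minAreaRect(q)
P={}
for n,uv in(("side",(439,326)),("top",(476,267))):
    c,b,q=label(F[n],uv); P[n]=c; print(n,np.round(c,1),b,q,np.round(ray(F[n],*c,.016),4))
f=F["top"]
k=lambda x,y:(x/3.7+270-.36,y/3.7+120-.36)
for nm,p,z in(("slv fl",(183,258),.063),("slv fr",(266,258),.063),("slv bl",(183,390),.063),("slv br",(266,390),.063),("end",(222,543),.0615),("btn",(225,221),.063),("baseTR",(324,507),.008),("baseTL",(127,508),.008),("base FL",(135,238),.008),("base FR",(324,238),.008),("headscreen",(225,142),.066)):
    print(nm,np.round(k(*p),1),np.round(ray(f,*k(*p),z),4))
# side sleeve zoom
a=F["side"]["pixels"][150:270,310:430]; cv2.imwrite("pics/ss.png",cv2.resize(a,None,fx=5,fy=5,interpolation=2))
```

```text
side [439.4 323.7] (412, 302, 55, 48) ((439.4400329589844, 323.58001708984375), (22.200000762939453, 18.799999237060547), 36.869895935058594) [ 0.518  -0.2291  0.016 ]
top [477.5 266.1] (450, 240, 55, 54) ((477.5, 266.0), (20.0, 21.0), 90.0) [ 0.5165 -0.2298  0.016 ]
slv fl [319.1 189.4] [0.633  0.0303 0.063 ]
slv fr [341.5 189.4] [ 0.6331 -0.0058  0.063 ]
slv bl [319.1 225. ] [0.5743 0.0294 0.063 ]
slv br [341.5 225. ] [ 0.5745 -0.0062  0.063 ]
end [329.6 266.4] [0.5085 0.0121 0.0615]
btn [330.5 179.4] [0.6498 0.0122 0.063 ]
baseTR [357.2 256.7] [ 0.5322 -0.0325  0.008 ]
baseTL [304.  256.9] [0.5312 0.0572 0.008 ]
base FL [306.1 184. ] [0.6592 0.056  0.008 ]
base FR [357.2 184. ] [ 0.6592 -0.0325  0.008 ]
headscreen [330.5 158. ] [0.6848 0.0124 0.066 ]
```

View pics/ss.png

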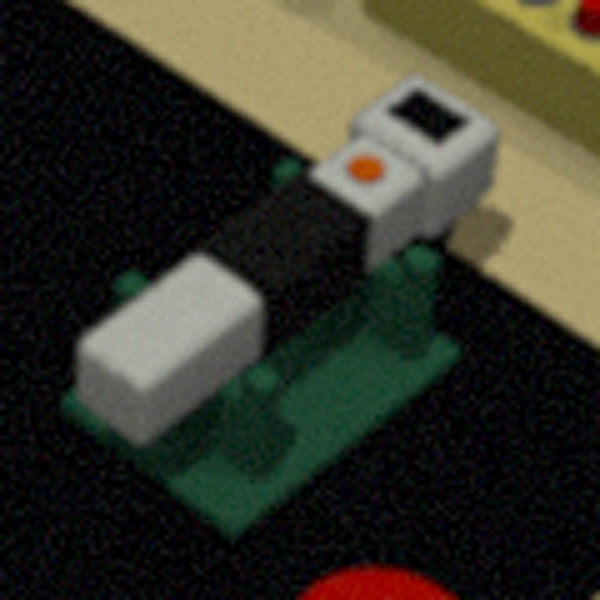

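Label centre is (0.517, -0.2295), with the two views agreeing to 1.5 mm. Sleeve centre is about (0.604, 0.012) and the reader's yaw about 0. First I turn the tool by 24°.

```bash
python3 -m handwheel '[[0,0,0,0,0,-0.0224],[0,0,0,0,0,-0.0224],[0,0,0,0,0,-0.0223],[-0.58,-0.93,0,0,0,0],[-0.58,-0.93,0,0,0,0],[-0.58,-0.93,0,0,0,0],[-0.58,-0.93,0,0,0,0],[0,0,0,0,0,0]]' -1 40
```

```text
clock: 1.6
position: [0.3153, 0.4756, 0.2315]
tool_rot: [-3.141, 0.001, 3.139]
force: [0.3, 0.5, 0.1]
grip_width: 0.0855
```

```bash
python3 -m handwheel '[[-0.576,-0.927,0,0,0,0],[-0.576,-0.927,0,0,0,0],[-0.576,-0.927,0,0,0,0],[-0.576,-0.927,0,0,0,0],[-0.576,-0.927,0,0,0,0],[-0.576,-0.927,0,0,0,0],[-0.576,-0.927,0,0,0,0],[-0.576,-0.927,0,0,0,0]]'
python3 -m handwheel '[[-0.576,-0.927,0,0,0,0],[-0.576,-0.927,0,0,0,0],[-0.576,-0.927,0,0,0,0],[-0.576,-0.927,0,0,0,0],[-0.576,-0.927,0,0,0,0],[-0.576,-0.927,0,0,0,0],[-0.576,-0.927,0,0,0,0],[-0.576,-0.927,0,0,0,0]]'
python3 -m handwheel '[[-0.576,-0.927,0,0,0,0],[-0.576,-0.927,0,0,0,0],[-0.576,-0.927,0,0,0,0],[-0.576,-0.927,0,0,0,0],[0,0,0,0,0,0],[0,0,0,0,0,0],[0,0,0,0,0,0]]'
```

```text
clock: 2.6
position: [0.4293, 0.2918, 0.2314]
tool_rot: [3.141, 0.0, -3.141]
force: [0.5, -0.6, 0.6]
grip_width: 0.0853
clock: 3.6
position: [0.5448, 0.1065, 0.2313]
tool_rot: [3.141, 0.0, -3.141]
force: [0.2, 0.0, 0.2]
grip_width: 0.0856
clock: 4.47
position: [0.6016, 0.0148, 0.2314]
tool_rot: [3.141, -0.0, -3.14]
force: [0.2, 0.2, -0.3]
grip_width: 0.0854
```

```bash
python3 -m handwheel '[[-0.06,-0.11,0.5,0,0,0],[0,0,1,0,0,0],[0,0,1,0,0,0],[0,0,1,0,0,0],[0,0,1,0,0,0],[0,0,0,0,0,0],[0,0,0,0,0,0]]'
python3 - <<'E'
from h import *
f=bot.grab_frame("side"); a=f["pixels"]; cv2.imwrite("pics/s1.png",cv2.resize(a[100:280,270:470],None,fx=3,fy=3,interpolation=2))
f=bot.grab_frame("top");a=f["pixels"]; cv2.imwrite("pics/t1.png",cv2.resize(a[100:300,230:430],None,fx=3,fy=3,interpolation=2))
E
```

```text
clock: 5.35
position: [0.6035, 0.0109, 0.1193]
tool_rot: [3.142, 0.001, 3.141]
force: [0.4, 0.1, -0.1]
grip_width: 0.0853
```

View pics/s1.png

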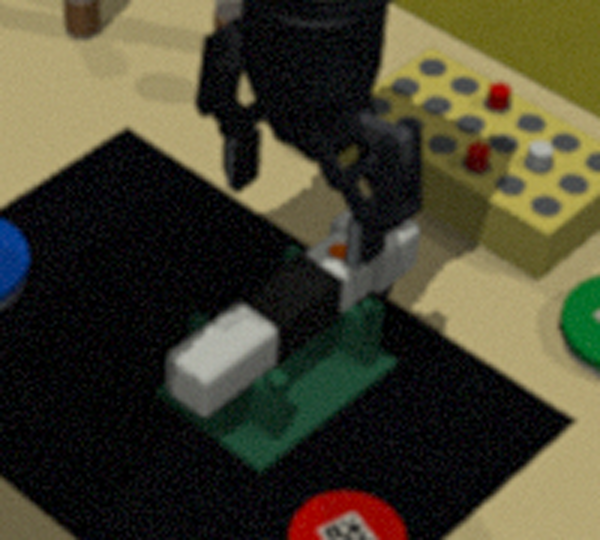

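View pics/t1.png

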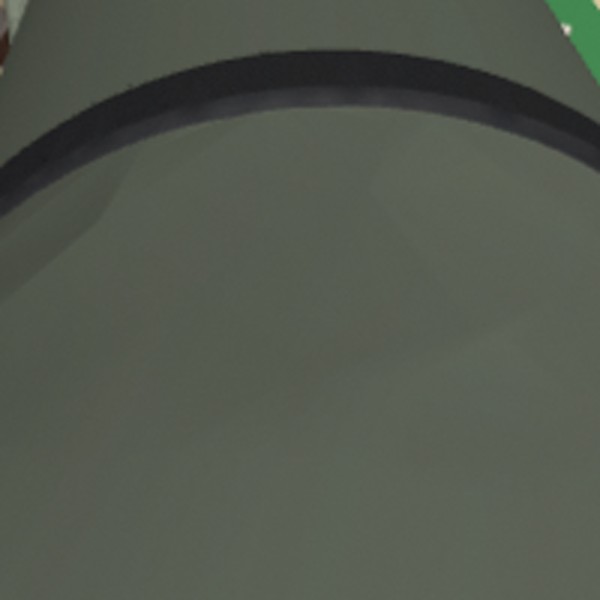

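The side view shows the open fingers straddling the sleeve line; the arm blocks the top view. I lower the tool.

```bash
python3 -m handwheel '[[0,0.04,0.6,0,0,0],[0,0,0.6,0,0,0],[0,0,0.6,0,0,0],[0,0,0.6,0,0,0],[0,0,0.6,0,0,0],[0,0,0.6,0,0,0],[0,0,0,0,0,0],[0,0,0,0,0,0]]'
python3 - <<'E'
from h import *
f=bot.grab_frame("side"); a=f["pixels"]; cv2.imwrite("pics/s2.png",cv2.resize(a[100:280,270:470],None,fx=3,fy=3,interpolation=2))
E
```

```text
clock: 6.45
position: [0.6035, 0.0118, 0.0291]
tool_rot: [-3.142, 0.0, 3.141]
force: [0.3, 0.3, 0.2]
grip_width: 0.0854
```

View pics/s2.png

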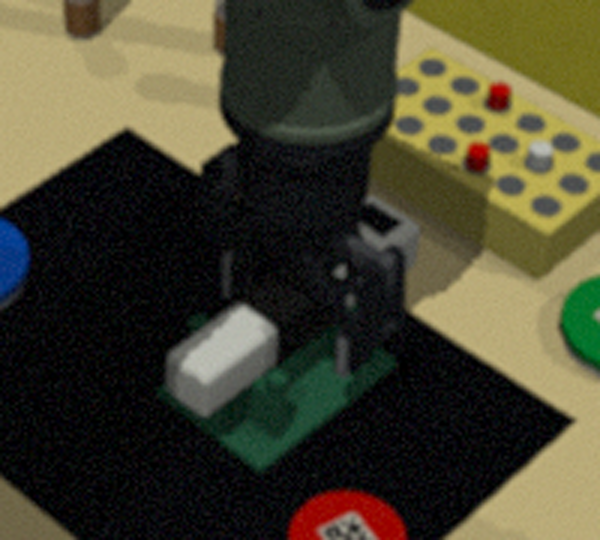

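```bash
python3 -m handwheel '[[0,0,0.05,0,0,0],[0,0,0,0,0,0],[0,0,0,0,0,0],[0,0,0,0,0,0],[0,0,0,0,0,0],[0,0,0,0,0,0],[0,0,0,0,0,0],[0,0,0,0,0,0]]' 1 50
python3 -m handwheel '[[0,0,-0.3,0,0,0],[0,0,-0.3,0,0,0],[0,0,-0.4,0,0,0],[0,0,-0.5,0,0,0],[0,0,-0.5,0,0,0],[0,0,0,0,0,0],[0,0,0,0,0,0]]'
python3 - <<'E'
from h import *
f=bot.grab_frame("side"); a=f["pixels"]; cv2.imwrite("pics/s3.png",cv2.resize(a[100:280,270:470],None,fx=3,fy=3,interpolation=2))
E
```

```text
clock: 7.5
position: [0.6034, 0.0119, 0.0278]
tool_rot: [3.142, 0.0, 3.141]
force: [-1.5, 0.3, 5.8]
grip_width: 0.034
clock: 8.38
position: [0.6031, 0.0119, 0.0774]
tool_rot: [-3.142, -0.0, 3.141]
force: [-0.7, -0.7, -1.3]
grip_width: 0.0339
```

View pics/s3.png

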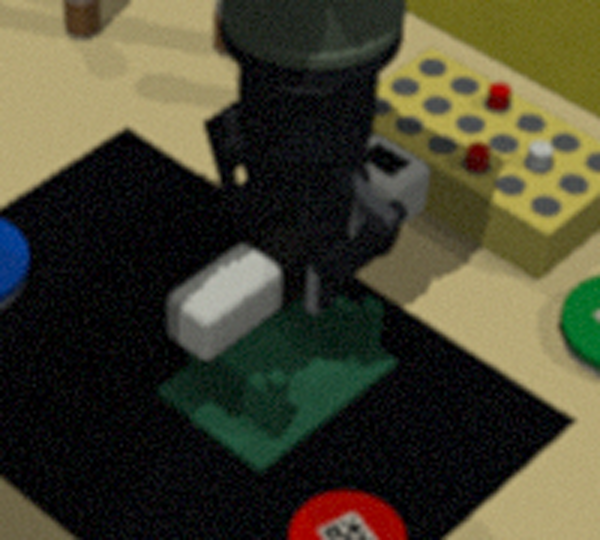

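Lifted level. The lens is about 75.5 mm ahead of the TCP and 10.8 mm below it, so the target TCP is (0.4415, -0.2295, 0.077).

```bash
python3 -m handwheel '[[0,0,-0.5,0,0,0],[0,0,-0.5,0,0,0],[0.3,-0.4,0,0,0,0],[0.5,-0.8,0,0,0,0],[0.5,-0.8,0,0,0,0],[0.5,-0.8,0,0,0,0],[0.5,-0.8,0,0,0,0],[0.5,-0.8,0,0,0,0]]'
python3 -m handwheel '[[0.5,-0.8,0,0,0,0],[0.5,-0.8,0,0,0,0],[0.5,-0.8,0,0,0,0],[0.5,-0.7,0,0,0,0],[0.5,-0.8,0,0,0,0],[0.5,-0.8,0,0,0,0],[0.4,-0.5,0,0,0,0],[0.3,-0.2,0,0,0,0]]'
python3 -m handwheel '[[0,0,0,0,0,0],[0,0,0,0,0,0]]'
python3 - <<'E'
from h import *
f=bot.grab_frame("side"); a=f["pixels"]; cv2.imwrite("pics/s4.png",a)
f=bot.grab_frame("top");a=f["pixels"]; cv2.imwrite("pics/t4.png",a)
E
```

```text
clock: 9.43
position: [0.532, -0.0999, 0.1025]
tool_rot: [-3.141, -0.0, 3.141]
force: [-0.0, -0.3, -1.9]
grip_width: 0.0333
clock: 10.42
position: [0.4398, -0.2339, 0.1025]
tool_rot: [-3.142, -0.0, 3.14]
force: [-0.4, 0.2, -1.0]
grip_width: 0.0337
clock: 10.68
position: [0.4411, -0.2325, 0.1026]
tool_rot: [3.141, 0.0, -3.141]
force: [0.7, 0.7, -1.4]
grip_width: 0.0336
```

View pics/s4.png

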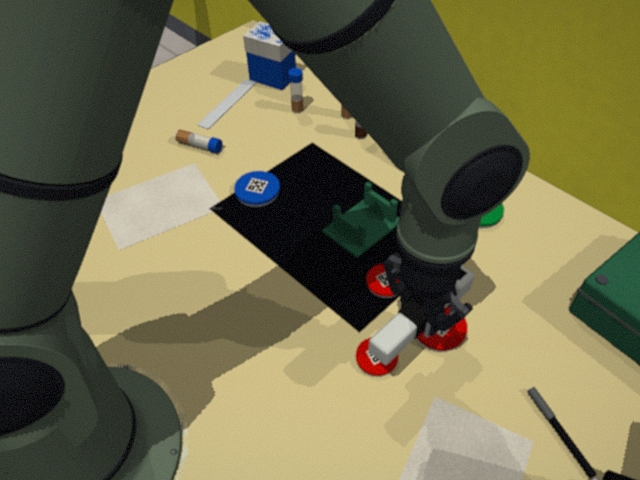

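View pics/t4.png

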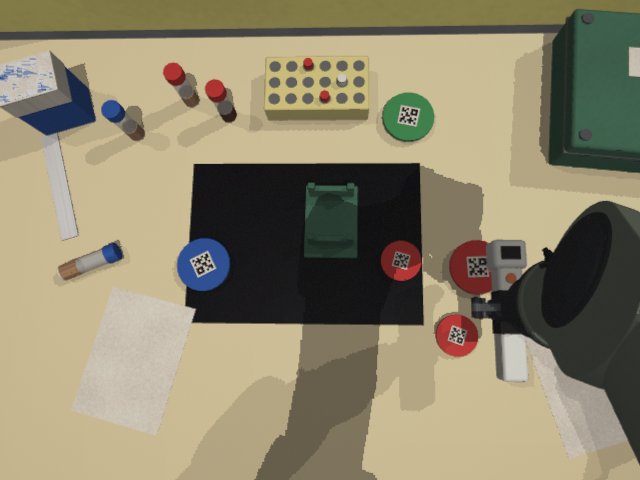

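Run:
```python
from h import *
f=bot.grab_frame("top"); a=f["pixels"]
cv2.imwrite("pics/t5.png",cv2.resize(a[230:390,440:560],None,fx=3.75,fy=3.75,interpolation=2))
cv2.imwrite("pics/c5.png",cv2.resize(a[170:270,290:370],None,fx=6,fy=6,interpolation=2))
```

```text
(no output)
```

View pics/t5.png

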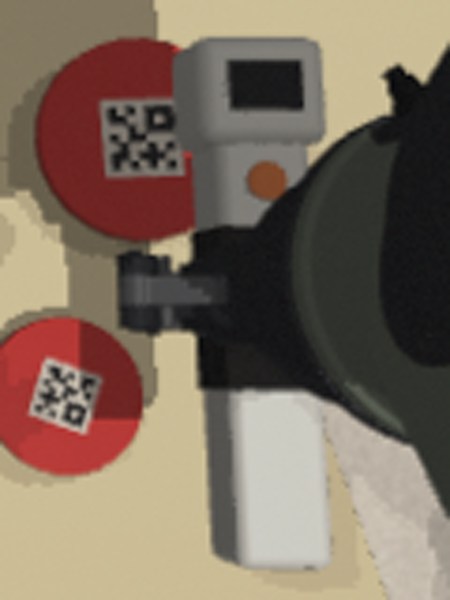

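View pics/c5.png

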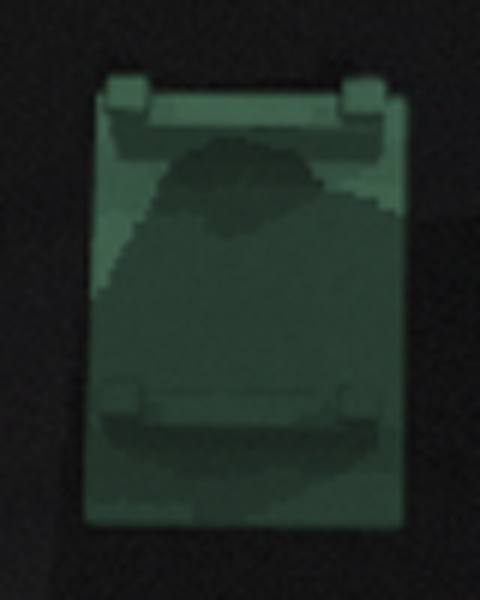

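Run:
```python
from h import *
f=bot.grab_frame("top"); s=bot.observe(); p=s["position"]; print(p)
dz=p[2]-.0278
k=lambda x,y:(x/3.75+440-.37,y/3.75+230-.37)
def q(nm,x,y,z): print(nm,np.round(ray(f,*k(x,y),z+dz),4), np.round((ray(f,*k(x,y),z+dz)-p)*1e3,1))
q("screen",266,84,.066);q("btn",266,180,.062)
for n,x,y in(("hl1",231,392),("hl2",241,562),("hr2",329,562)):q(n,x,y,.061)
q("headR",323,90,.064)
k2=lambda x,y:(x/6+290-.42,y/6+170-.42)
for nm,x,y,z in(("BL",86,526,.008),("BR",402,526,.008),("FL",98,95,.008),("FR",405,97,.008),("pFL",128,93,.06),("pFR",363,95,.06),("pBL",122,399,.06),("pBR",357,399,.06)):
  print(nm,np.round(ray(f,*k2(x,y),z),4))
```

```text
[ 0.44100813 -0.23266592  0.10251913]
screen [ 0.5201 -0.2405  0.1407] [79.1 -7.8 38.2]
btn [ 0.485  -0.24    0.1367] [44.  -7.3 34.2]
hl1 [ 0.4082 -0.2236  0.1357] [-32.8   9.   33.2]
hl2 [ 0.3489 -0.2241  0.1357] [-92.2   8.6  33.2]
hr2 [ 0.3493 -0.2549  0.1357] [-91.7 -22.2  33.2]
headR [ 0.5183 -0.2619  0.1387] [ 77.3 -29.2  36.2]
BL [0.5307 0.0573 0.008 ]
BR [ 0.5312 -0.0315  0.008 ]
FL [0.6566 0.0563 0.008 ]
FR [ 0.656  -0.0323  0.008 ]
pFL [0.6411 0.0438 0.06  ]
pFR [ 0.6406 -0.0195  0.06  ]
pBL [0.557  0.0439 0.06  ]
pBR [ 0.5573 -0.0182  0.06  ]
```

```bash
cat > ov.py <<'E'
from h import *
import sys
# overlay reader model wireframe given lens pos
def boxes(o,yaw=0):
    out=[]
    for (x0,x1,y0,y1,z0,z1) in((-165,-17,-17,17,11,45),(-17,23,-23,23,11,49)):
        P=np.array([[x,y,z] for x in(x0,x1) for y in(y0,y1) for z in(z0,z1)])/1e3
        c,s=np.cos(yaw),np.sin(yaw); P=P@np.array([[c,s,0],[-s,c,0],[0,0,1]])
        out.append(P+o)
    return out
def draw(f,o,yaw=0,k=4,sub=None):
    im=cv2.resize(f["pixels"],None,fx=k,fy=k,interpolation=2)
    for B in boxes(np.array(o),yaw):
        q=[proj(f,p) for p in B]
        for i in range(8):
            for j in(1,2,4):
                if not i&j:
                    a,b=q[i],q[i|j]; cv2.line(im,tuple(int((v+.5)*k) for v in a),tuple(int((v+.5)*k) for v in b),(0,255,255),1)
    x0,x1,y0,y1=sub; return im[y0*k:y1*k,x0*k:x1*k]
E
python3 - <<'E'
from ov import *
p=bot.observe()["position"]; o=p+np.array([.0755,0,-.0108]); print(p,o)
ft=bot.grab_frame("top"); fs=bot.grab_frame("side")
print(np.round(ft["R"],3))
cv2.imwrite("pics/o1.png",np.hstack([draw(ft,o,sub=(450,550,230,390+-20)),draw(fs,o,sub=(360,460,250,390))]))
E
```

```text
[ 0.44100813 -0.23266592  0.10251913] [ 0.51650813 -0.23266592  0.09171913]
[[ 0.011 -0.999 -0.035]
 [-0.985 -0.005 -0.172]
 [ 0.171  0.037 -0.985]]
```

View pics/o1.png

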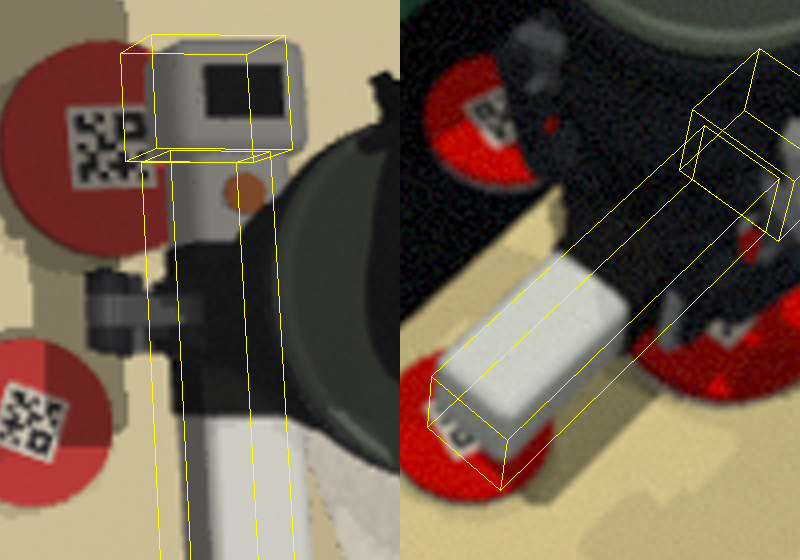

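Run:
```python
from h import *
fs=bot.grab_frame("side"); cv2.imwrite("pics/s6.png",cv2.resize(fs["pixels"][290:380,360:480],None,fx=6,fy=6,interpolation=2))
```

```text
(no output)
```

View pics/s6.png

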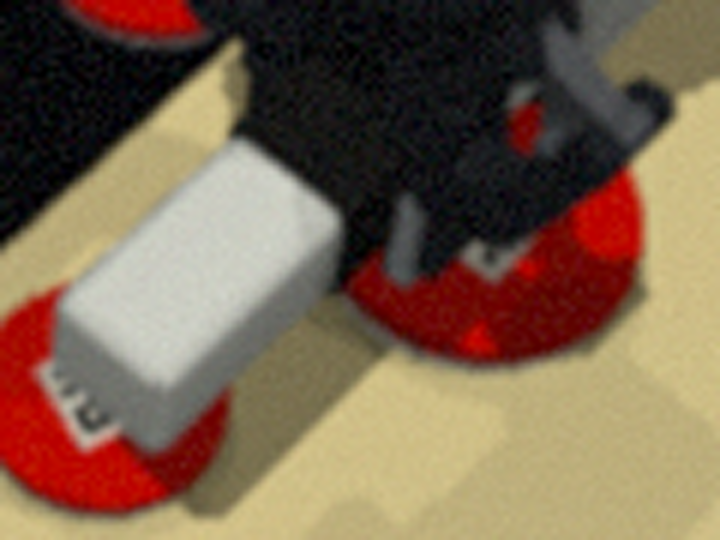

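```bash
cat > fit.py <<'E'
from ov import *
from scipy.optimize import least_squares
from scipy.spatial.transform import Rotation as Ro
def fit(obs,x0,w=(1,)):
    def T(x,P): return Ro.from_rotvec(x[3:]).apply(P)+x[:3]
    def res(x):
        r=[]
        for f,P,uv in obs: r+=list(np.array(proj(f,T(x,np.array(P)/1e3)))-uv)
        r+=list(x[3:]*20)   # weak prior level
        return r
    s=least_squares(res,x0); return s.x,np.array(s.fun[:-3]).reshape(-1,2)
E
python3 - <<'E'
from fit import *
ft=bot.grab_frame("top"); fs=bot.grab_frame("side"); p=bot.observe()["position"]
kt=lambda x,y:np.array([x/3.75+440-.37,y/3.75+230-.37]); ks=lambda x,y:np.array([x/6+360-.42,y/6+290-.42])
obs=[(fs,(-164,16,44),ks(60,300)),(fs,(-164,-16,44),ks(165,388)),(fs,(-164,-16,12),ks(155,450)),(fs,(-104,17,45),ks(236,138)),(fs,(-104,-17,45),ks(342,220)),
(ft,(-164,16,44),kt(241,562)),(ft,(-164,-16,44),kt(329,562)),(ft,(-104,16,44.5),kt(232,392)),(ft,(6,0,49),kt(266,84)),(ft,(-29,0,45),kt(266,180))]
for sub in(obs,obs[:5],obs[5:]):
    x,r=fit(sub,np.r_[p+[.0755,0,-.0108],0,0,0]); print(np.round((x[:3]-p)*1e3,1),np.round(np.degrees(x[3:]),1)); print(np.round(r,1).tolist())
E
```

```text
[72.7 -1.6  4.2] [ 0.6  0.7 -0.3]
[[-0.9, -0.4], [-0.3, 0.2], [-0.7, 2.0], [-1.1, -0.9], [0.4, 0.6], [-0.2, 0.4], [1.2, 0.9], [-0.1, -1.3], [-0.2, -1.7], [0.2, -1.2]]
[ 89.    6.1 -18.3] [ 0.5 -1.4 -0.9]
[[0.3, -0.4], [0.0, -0.3], [0.3, 0.5], [-0.6, -0.4], [0.0, 0.6]]
[73.3 -4.5 -5. ] [ 0.8 -1.2  0.2]
[[-0.4, -0.0], [0.5, 0.3], [-0.1, -0.6], [-0.1, 0.1], [0.1, 0.3]]
```

```bash
python3 - <<'E'
from fit import *
ft=bot.grab_frame("top"); fs=bot.grab_frame("side")
kt=lambda x,y:np.array([x/3.7+270-.36,y/3.7+120-.36]); ks=lambda x,y:np.array([x/5+310-.4,y/5+150-.4])
k3=lambda x,y:np.array([x/3+270-.33,y/3+100-.33])
obs=[(fs,(-164,16,44),ks(80,350)),(fs,(-164,-16,44),ks(143,390)),(fs,(-164,-16,12),ks(143,443)),(fs,(-104,17,45),ks(202,254)),(fs,(-104,-17,45),ks(266,303)),
(ft,(-164,16,44),kt(184,540)),(ft,(-164,-16,44),kt(263,540)),(ft,(-104,17,45),kt(183,390)),(ft,(-104,-17,45),kt(266,390)),(ft,(-46,17,45),kt(183,258)),(ft,(-46,-17,45),kt(266,258)),(ft,(6,0,49),kt(225,142)),(ft,(-29,0,45),kt(225,221)),
(fs,(6,0,49),ks(430,115)),(fs,(-29,0,45),ks(366,168))]
x,r=fit(obs,np.array([.679,.012,.017,0,0,0])); print(np.round(x[:3]*1e3,1),np.round(np.degrees(x[3:]),1)); print(np.round(r,1).tolist())
# lifted, s3 (side only, k3), TCP .6031,.0119,.0774
obs=[(fs,(-164,16,44),k3(172,303)),(fs,(-164,-16,44),k3(206,328)),(fs,(-164,-16,12),k3(206,358)),(fs,(-104,17,45),k3(245,245)),(fs,(-104,-17,45),k3(281,272)),(fs,(6,0,49),k3(391,158))]
x2,r=fit(obs,x+[0,0,.05,0,0,0]); print("lifted",np.round((x2[:3]-[.6031,.0119,.0774])*1e3,1),np.round(np.degrees(x2[3:]),1)); print(np.round(r,1).tolist())
E
python3 - <<'E'
from ov import *
for im,n in(("side0","side"),("top0","top")):
    f=bot.grab_frame(n); f["pixels"]=cv2.imread(f"pics/{im}.png")
    cv2.imwrite(f"pics/o_{n}.png",draw(f,[.6785,.012,.017],k=4,sub=(315,425,150,260) if n=="side" else (285,375,140,275)))
E
```

```text
[673.9  11.1  35.2] [-0.4  0.1  0.6]
[[-1.2, -1.1], [-0.4, 0.4], [-0.5, 2.1], [-2.3, -0.3], [-1.0, -0.6], [0.9, -1.6], [0.5, -1.7], [0.6, 0.5], [0.2, 0.3], [0.8, 0.0], [0.0, -0.2], [0.2, -1.2], [0.3, -0.5], [-0.6, 0.1], [-0.3, 0.5]]
lifted [102.2  15.  -20.4] [ 0.6 -4.4 -2.8]
[[-0.7, -1.6], [0.4, -0.1], [1.1, 1.5], [-0.8, -0.7], [0.4, 0.2], [-0.4, 0.6]]
```

View pics/o_side.png

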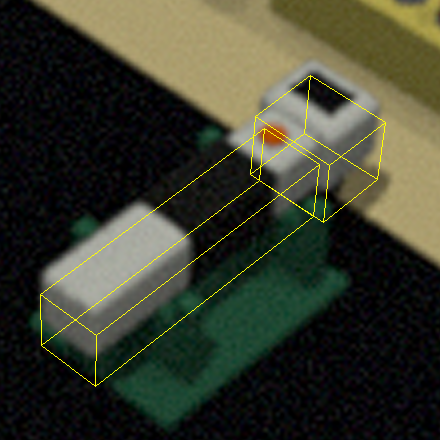

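View pics/o_top.png

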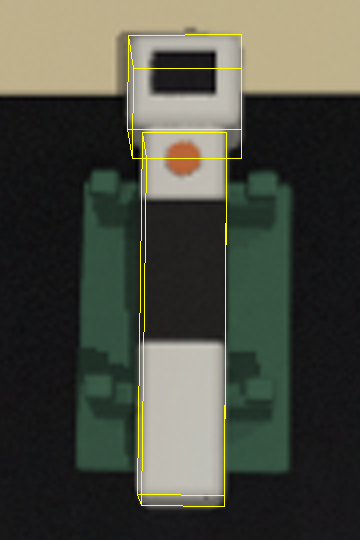

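The model was wrong: the reader's z figures are relative to the lens, so the handle spans 45–79 mm above the table in the cradle. The given 17 mm lens height still holds. I refit with the corrected geometry.

```bash
sed -i 's/-17,17,11,45/-17,17,28,62/; s/-23,23,11,49/-23,23,28,66/' ov.py
python3 - <<'E'
from fit import *
ft=bot.grab_frame("top"); fs=bot.grab_frame("side"); p=bot.observe()["position"]
kt=lambda x,y:np.array([x/3.7+270-.36,y/3.7+120-.36]); ks=lambda x,y:np.array([x/5+310-.4,y/5+150-.4])
obs=[(fs,(-164,16,61),ks(80,350)),(fs,(-164,-16,61),ks(143,390)),(fs,(-164,-16,29),ks(143,443)),(fs,(-104,17,62),ks(202,254)),(fs,(-104,-17,62),ks(266,303)),
(ft,(-104,17,62),kt(183,390)),(ft,(-104,-17,62),kt(266,390)),(ft,(-46,17,62),kt(183,258)),(ft,(-46,-17,62),kt(266,258)),(ft,(-165,16,61),kt(184,535)),(ft,(-165,-16,61),kt(263,535))]
x,r=fit(obs,np.array([.675,.012,.017,0,0,0])); print("cradled",np.round(x[:3]*1e3,1),np.round(np.degrees(x[3:]),1),np.abs(r).max())
sc=ray(ft,*kt(225,142),.017+.066)-x[:3]; bt=ray(ft,*kt(225,221),.017+.0625)-x[:3]; print("screen,btn",sc,bt)
kt=lambda x,y:np.array([x/3.75+440-.37,y/3.75+230-.37]); ks=lambda x,y:np.array([x/6+360-.42,y/6+290-.42])
obs=[(fs,(-164,16,61),ks(60,300)),(fs,(-164,-16,61),ks(165,388)),(fs,(-164,-16,29),ks(155,450)),(fs,(-104,17,62),ks(236,138)),(fs,(-104,-17,62),ks(342,220)),
(ft,(-164,16,61),kt(241,560)),(ft,(-164,-16,61),kt(329,560)),(ft,(-104,16,61.5),kt(232,392)),(ft,(sc[0]*1e3,0,66),kt(266,84)),(ft,(bt[0]*1e3,0,62.5),kt(266,180))]
x,r=fit(obs,np.r_[p+[.0735,0,-.0108],0,0,0]); print("held",p,np.round(x[:3]*1e3,1),np.round((x[:3]-p)*1e3,1),np.round(np.degrees(x[3:]),1),np.round(r,1).tolist())
cv2.imwrite("pics/o2.png",np.hstack([draw(ft,x[:3],sub=(450,550,230,370)),draw(fs,x[:3],sub=(360,460,250,390))]))
E
```

```text
cradled [674.6  11.2  14.9] [-0.3  0.8  0.4] 2.064287910653576
screen,btn [0.00383897 0.00066902 0.06809613] [-0.030174    0.00042458  0.06459613]
held [ 0.44067345 -0.23310573  0.1025573 ] [ 514.6 -233.4   90.9] [ 73.9  -0.2 -11.6] [ 1.1 -0.  -0.1] [[-0.7, -0.3], [-0.0, 0.3], [-0.4, 1.8], [-1.0, -1.2], [0.6, 0.4], [-0.4, 0.5], [0.9, 0.9], [-0.2, -1.7], [-0.2, -0.6], [0.2, -0.8]]
```

View pics/o2.png

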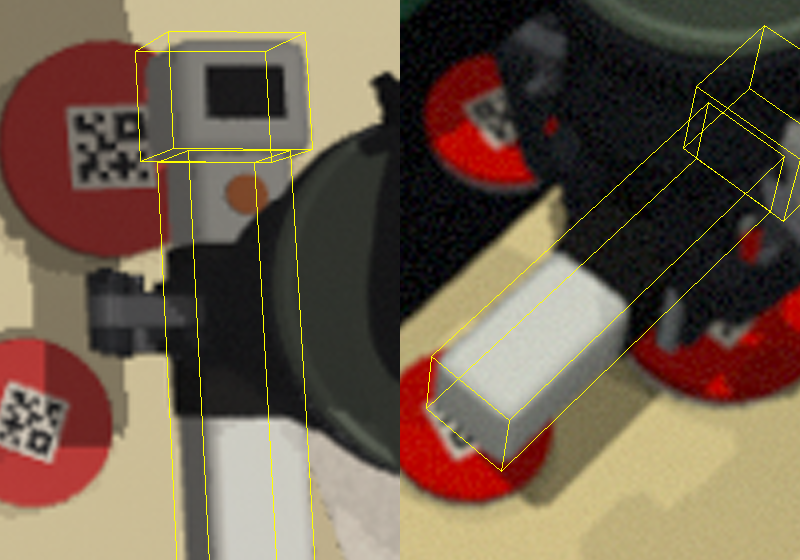

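Held level. The lens is at TCP + (73, 0, -11) mm, so I nudge by +3.5 mm in x and y, lower 25.5 mm and hold for over 2 s.

```bash
python3 -m handwheel '[[-0.14,0.14,0,0,0,0],[0,0,0.3,0,0,0],[0,0,0.3,0,0,0],[0,0,0.3,0,0,0],[0,0,0.12,0,0,0],[0,0,0,0,0,0],[0,0,0,0,0,0],[0,0,0,0,0,0]]'
python3 - <<'E'
from fit import *
ft=bot.grab_frame("top"); fs=bot.grab_frame("side"); p=bot.observe()["position"]; x=p+[.073,0,-.011]; print(p,x)
cv2.imwrite("pics/o3.png",np.hstack([draw(ft,x[:3],sub=(440,540,230,370)),draw(fs,x[:3],sub=(360,460,250,390))]))
E
```

```text
clock: 12.42
position: [0.4443, -0.2296, 0.0772]
tool_rot: [-3.141, 0.0, 3.141]
force: [0.1, -0.1, -1.5]
grip_width: 0.0336
[ 0.44429166 -0.22964866  0.07721218] [ 0.51729166 -0.22964866  0.06621218]
```

View pics/o3.png

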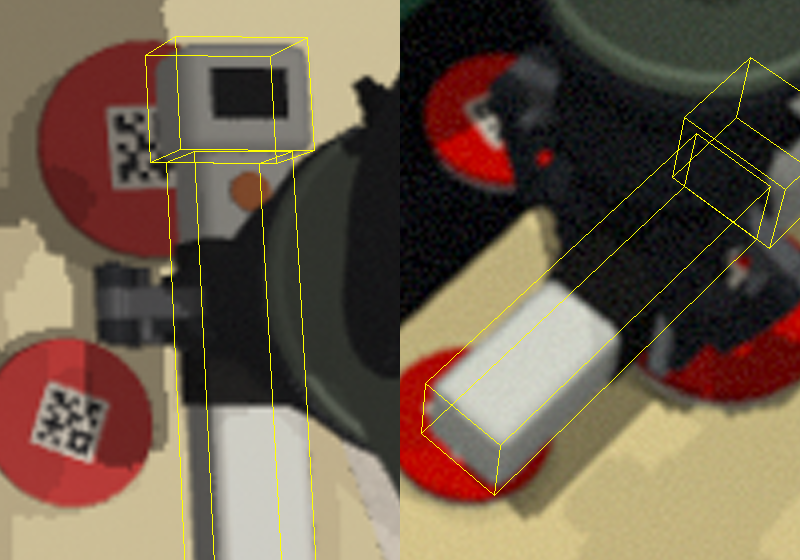

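```bash
for i in 1; do python3 -m handwheel '[[0,0,0,0,0,0],[0,0,0,0,0,0],[0,0,0,0,0,0],[0,0,0,0,0,0],[0,0,0,0,0,0],[0,0,0,0,0,0],[0,0,0,0,0,0],[0,0,0,0,0,0]]'; python3 -m handwheel '[[0,0,0,0,0,0],[0,0,0,0,0,0],[0,0,0,0,0,0],[0,0,0,0,0,0],[0,0,0,0,0,0],[0,0,0,0,0,0],[0,0,0,0,0,0],[0,0,0,0,0,0]]'; python3 -m handwheel '[[0,0,0,0,0,0],[0,0,0,0,0,0],[0,0,0,0,0,0],[0,0,0,0,0,0],[0,0,0,0,0,0],[0,0,0,0,0,0],[0,0,0,0,0,0],[0,0,0,0,0,0]]'; done
```

```text
clock: 13.52
position: [0.4442, -0.2296, 0.077]
tool_rot: [3.142, -0.0, 3.141]
force: [0.2, -0.0, -0.4]
grip_width: 0.0335
clock: 14.52
position: [0.4442, -0.2296, 0.0771]
tool_rot: [-3.142, 0.0, 3.141]
force: [0.1, -0.5, -1.7]
grip_width: 0.0336
clock: 15.52
position: [0.4442, -0.2296, 0.0771]
tool_rot: [-3.142, -0.0, 3.141]
force: [0.9, 0.2, -0.4]
grip_width: 0.0336
```

```bash
python3 -m handwheel '[[0,0,-0.5,0,0,0],[0,0,-0.5,0,0,0],[-0.3,0.4,0,0,0,0],[-0.5,0.8,0,0,0,0],[-0.5,0.8,0,0,0,0],[-0.5,0.8,0,0,0,0],[-0.5,0.8,0,0,0,0],[-0.5,0.8,0,0,0,0]]'
python3 -m handwheel '[[-0.5,0.8,0,0,0,0],[-0.5,0.8,0,0,0,0],[-0.5,0.8,0,0,0,0],[-0.5,0.8,0,0,0,0],[-0.5,0.7,0,0,0,0],[-0.5,0.7,0,0,0,0],[-0.4,0.4,0,0,0,0],[-0.17,0.06,0,0,0,0]]'
python3 -m handwheel '[[0,0,0,0,0,0],[0,0,0,0,0,0]]'
python3 - <<'E'
from fit import *
fs=bot.grab_frame("side"); p=bot.observe()["position"]; x=p+[.072,0,-.011]; print(p,x)
cv2.imwrite("pics/o4.png",draw(fs,x[:3],sub=(300,430,130,270)))
E
```

```text
clock: 16.52
position: [0.5149, -0.1179, 0.102]
tool_rot: [3.141, 0.0, -3.141]
force: [0.6, -0.1, -1.0]
grip_width: 0.0332
clock: 17.52
position: [0.604, 0.0075, 0.1019]
tool_rot: [3.142, -0.0, -3.141]
force: [0.3, 0.2, -2.1]
grip_width: 0.0334
clock: 17.77
position: [0.6032, 0.0061, 0.102]
tool_rot: [-3.141, -0.0, 3.14]
force: [1.4, 0.2, -2.0]
grip_width: 0.0339
[0.60322804 0.00614856 0.10209032] [0.67522804 0.00614856 0.09109032]
```

View pics/o4.png

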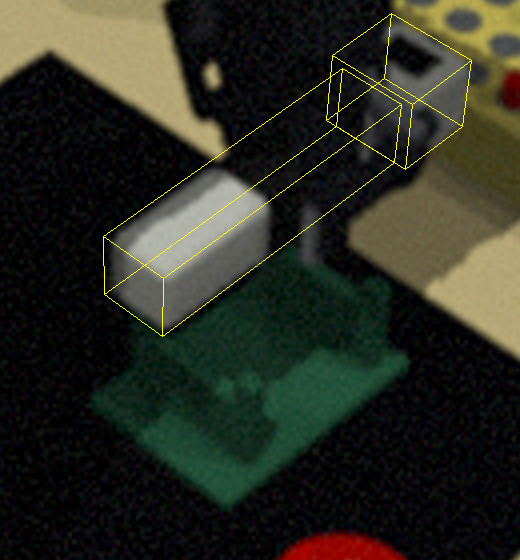

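```bash
python3 -m handwheel '[[0,0.24,0,0,0,0],[0,0,0,0,0,0],[0,0,0.4,0,0,0],[0,0,0.4,0,0,0],[0,0,0.4,0,0,0],[0,0,0.3,0,0,0],[0,0,0,0,0,0],[0,0,0,0,0,0]]'
python3 - <<'E'
from fit import *
fs=bot.grab_frame("side"); p=bot.observe()["position"]; x=p+[.072,0,-.011]; print(p,x)
cv2.imwrite("pics/o5.png",draw(fs,x[:3],sub=(300,430,130,270)))
E
```

```text
clock: 18.82
position: [0.6037, 0.0128, 0.0647]
tool_rot: [-3.142, 0.0, 3.141]
force: [-0.7, 0.1, -1.6]
grip_width: 0.0335
[0.60372643 0.01288554 0.06486565] [0.67572643 0.01288554 0.05386565]
```

View pics/o5.png

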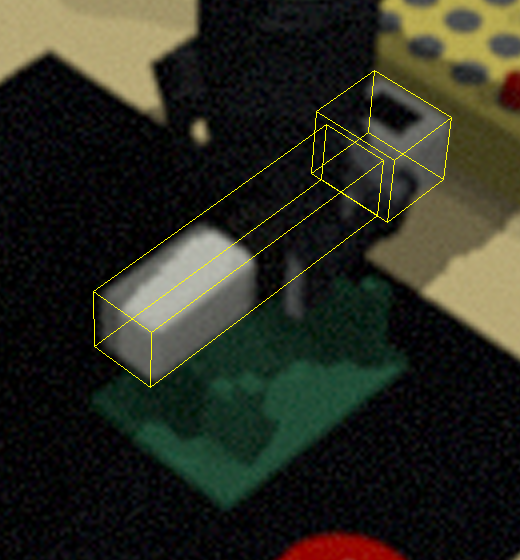

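Aligned. Now down 36 mm, the last part slowly.

```bash
python3 -m handwheel '[[0,-0.03,0.3,0,0,0],[0,0,0.3,0,0,0],[0,0,0.3,0,0,0],[0,0,0.2,0,0,0],[0,0,0.15,0,0,0],[0,0,0.1,0,0,0],[0,0,0.06,0,0,0],[0,0,0,0,0,0]]'
python3 -m handwheel '[[0,0,0.04,0,0,0],[0,0,0,0,0,0]]'
```

```text
clock: 19.88
position: [0.6035, 0.0121, 0.0293]
tool_rot: [-3.142, 0.0, 3.141]
force: [0.2, -0.9, -0.7]
grip_width: 0.0335
clock: 20.12
position: [0.6035, 0.0121, 0.0283]
tool_rot: [-3.142, 0.0, 3.141]
force: [0.0, -0.1, -1.4]
grip_width: 0.0337
```

```bash
python3 -m handwheel '[[0,0,0.03,0,0,0],[0,0,0,0,0,0],[0,0,0,0,0,0]]'
python3 -m handwheel '[[0,0,0.03,0,0,0],[0,0,0,0,0,0],[0,0,0,0,0,0]]'
```

```text
clock: 20.5
position: [0.6036, 0.0121, 0.0278]
tool_rot: [3.142, 0.0, 3.141]
force: [-1.6, -0.4, 5.6]
grip_width: 0.0334
clock: 20.88
position: [0.6036, 0.0121, 0.0278]
tool_rot: [3.142, 0.0, 3.141]
force: [-7.3, -0.3, 18.8]
grip_width: 0.0333
```

Seated: contact at the same height as at pick-up. I ease off slightly, release and retreat.

```bash
python3 -m handwheel '[[0,0,-0.04,0,0,0],[0,0,0,0,0,0],[0,0,0,0,0,0]]'
python3 -m handwheel '[[0,0,0,0,0,0],[0,0,0,0,0,0],[0,0,0,0,0,0],[0,0,0,0,0,0],[0,0,0,0,0,0],[0,0,0,0,0,0],[0,0,0,0,0,0],[0,0,0,0,0,0]]' -1
python3 -m handwheel '[[0,0,-0.3,0,0,0],[0,0,-0.5,0,0,0],[0,0,-0.8,0,0,0],[0,0,-1,0,0,0],[0,0,-1,0,0,0],[0,0,-1,0,0,0],[0,0,-1,0,0,0],[0,0,-1,0,0,0]]'
python3 -m handwheel '[[0.5,0.9,0,0,0,0],[0.5,0.9,0,0,0,0],[0.5,0.9,0,0,0,0],[0.5,0.9,0,0,0,0],[0.5,0.9,0,0,0,0],[0.5,0.9,0,0,0,0],[0.5,0.9,0,0,0,0],[0.5,0.9,0,0,0,0]]'
python3 -m handwheel '[[0.5,0.9,0,0,0,0],[0.5,0.9,0,0,0,0],[0.5,0.9,0,0,0,0],[0.5,0.9,0,0,0,0],[0.5,0.9,0,0,0,0],[0.5,0.9,0,0,0,0],[0,0,0,0,0,0],[0,0,0,0,0,0]]'
python3 - <<'E'
from fit import *
fs=bot.grab_frame("side");ft=bot.grab_frame("top"); x=np.array([.675,.0115,.017])
cv2.imwrite("pics/t9.png",ft["pixels"])
cv2.imwrite("pics/o9.png",np.hstack([draw(fs,x,sub=(310,420,140,270)),cv2.resize(ft["pixels"][140:270,280:370],None,fx=4,fy=4)]))
a=cv2.imread("pics/top0.png").astype(int);
for n,(u,v) in dict(red=(477,267),blue=(203,265)).items():
    A=a[v-40:v+40,u-40:u+40]; q=ft["pixels"][v-40:v+40,u-40:u+40].astype(int)
    g=lambda z,c:(z[...,c]-z[...,1]>50)
    c=2 if n=="red" else 0
    print(n,[np.mean(np.nonzero(g(z,c)),axis=1).round(2) for z in(A,q)])
E
```

```text
clock: 21.25
position: [0.6036, 0.0121, 0.0278]
tool_rot: [-3.142, 0.0, 3.141]
force: [-0.7, -0.8, 3.3]
grip_width: 0.0335
clock: 22.25
position: [0.6035, 0.0121, 0.0278]
tool_rot: [-3.142, 0.0, 3.141]
force: [0.1, -0.2, -0.4]
grip_width: 0.0851
clock: 23.25
position: [0.6035, 0.0121, 0.1952]
tool_rot: [3.141, 0.001, 3.141]
force: [-0.2, 0.6, -0.1]
grip_width: 0.0854
clock: 24.25
position: [0.5032, 0.1929, 0.1943]
tool_rot: [3.141, 0.001, 3.141]
force: [1.1, 0.7, 0.8]
grip_width: 0.0853
clock: 25.25
position: [0.429, 0.3267, 0.1937]
tool_rot: [3.141, 0.001, 3.141]
force: [1.0, 0.1, 0.5]
grip_width: 0.0854
red [array([39.73, 40.04]), array([39.74, 40.03])]
blue [array([39.38, 40.08]), array([nan, nan])]
  return _methods._mean(a, axis=axis, dtype=dtype,
  ret = um.true_divide(
```

View pics/t9.png

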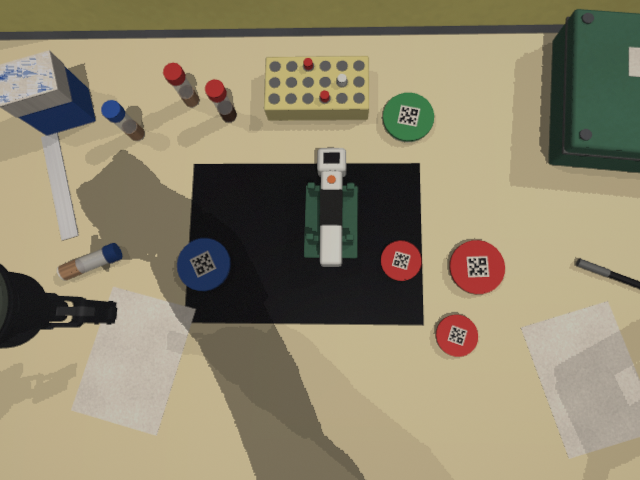

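View pics/o9.png

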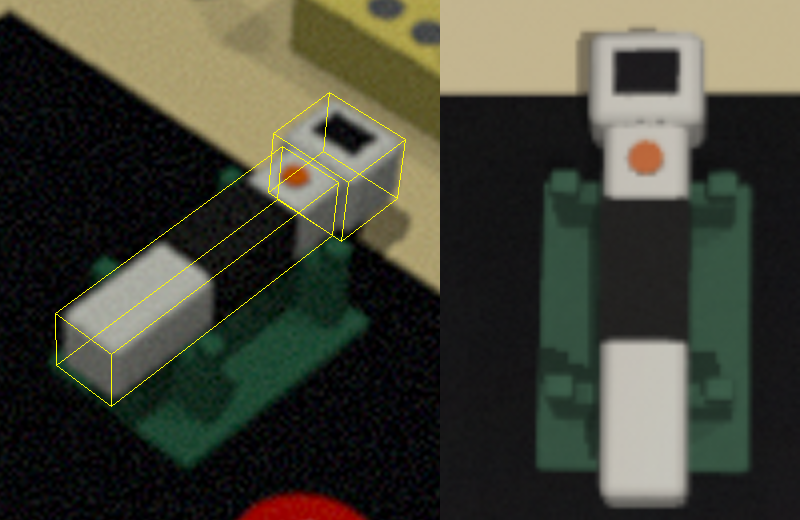

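The top view shows the reader back between the prongs at (331,208), nose forward and level as before. The blue dish is still at (203,265); it lies in shadow, so the colour test failed on it. The arm is clear.

Run:
```python
from h import *
print(bot.observe()["qd"].__abs__().max() if hasattr(bot.observe()["qd"],"__abs__") else bot.observe()["qd"]); bot.job_done()
```

```text
0.00441628067920156
the job is handed in; nothing more can be done
```

I took the reader from its cradle and held its lens level over the label of the largest red-lidded dish, about 5 cm up, for over 3 s. I then laid it back the same way round, let go, backed the arm off and handed the job in at about 25 s.

**Final checks**
- **Reader:** it lies between the prongs as found, and the robot touches nothing.
- **Red dish:** it moved less than 0.1 px in the top view.
- **Blue dish:** it is still at (203,265) by eye. My colour check on it failed because the arm's shadow covers it.

**Disagreements**
- **Misread heights:** I first read the reader's heights as measured from the table, when they are measured from the lens. The grip therefore sat about 15 mm low on the sleeve. It held level, and I corrected the geometry before aiming.
- **Lens position:** the camera fits disagreed with each other by 2–3 mm, so the lens is placed over the label only to about that accuracy.

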